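Hang the freshly painted weld plate on the drying rail

ROBOT

A 7-joint arm with a two-finger parallel gripper is mounted at the origin on the work surface. World frame = base frame: x ahead of the robot, y to its left, z up, the work surface at z = 0. Lengths are in m, angles in degrees, forces in N, time in s.
With the tool pointing down it reaches from about 0.4 to 0.9 m from the base axis. Payload 5.6 kg.
Tool frame: the origin (TCP) lies midway between the tips of the shut fingers; the grasp point (between the pads) lies 19 mm behind it; x points along the fingers, y is the direction in which the jaws open and shut, and the axes are right-handed (so a half turn about x gives the same grasp; the last joint's range is limited). The gripper opens to 92 mm and grips with 3 to 60 N. Pads are 20 mm wide; open, the fingers measure 128 mm over their backs; the gripper's body (75 mm by 189 mm) begins 69 mm behind the grasp point.
Start: joints at [69.213, 26.786, -0.665, 91.828, 0.344, 61.387, -3.226], TCP at [0.204, -0.617, 0.215] pointing down, gripper open.
Joint ranges: [-144.91, 144.91], [-17.63, 115.5], [-89.93, 88.59], [15.96, 139.68], [-74.01, 254.01], [8.47, 105.57], [-167.45, 167.45]. Speed limits (degrees/s): [147.25, 147.25, 180, 180, 180, 180, 180].

INTERFACE

Orientations are given as [roll, pitch, yaw] about the fixed x, y, z axes, in that order (R = Rz(yaw) Ry(pitch) Rx(roll)).
In Python, from workcell import robot gives the robot as it stands.
- The arm moves only by the shell command python3 -m handwheel 'ROWS' [FORCE]. ROWS is JSON, a list of rows, each a list of 3 entries, a list of its own where there are three numbers: the shift along the tool's x, y, z in m, then the turn about the tool's x in degrees, then the closure, from 0 (fully open) to 1 (shut). A call has 1 to 8 rows; each row shifts and turns the commanded pose from where the row before left it, along the tool's axes as they then stand; what a row does not reach is not made up. A row lasts 1/10 s, in which the tool goes at most 50 mm and 8.59 degrees, less where a joint would pass 70% of its speed; a pose out of reach is approached as far as the arm can. A call with a gripper value outside its range is refused whole. The fingers move at their own pace and stop on an object; FORCE is the grip in N (left out, the last holds). Time passes only in rows, so rows that do not move let the fingers close. It gives the time, the measured TCP pose, the force and the opening at its end, in the units of the state.
- robot.read_state(): the state, without advancing time (a new reading comes with each control period).
- robot.grab_frame(name): name is "scene" or "top" or "wrist"; returns a dict with "image" (480x640x3 uint8, red, green, blue), "fx", "fy", "cx", "cy" (pixels), "T" (4x4, takes a point from camera to world coordinates). Camera axes: x right, y down, z forward; pixel columns grow to the right and rows downward; lengths in m; the calibration is good to about 2 mm. A picture is of the moment at which its call begins. There is no depth.
- robot.close_job(): hands the job in, once; it reports no verdict.
The state is a dict: "time_s": time; "joint_pos": joint angles; "joint_velocities": joint speeds; "joint_torque": joint torques, N m; "eef_pos": TCP position; "orientation": TCP orientation; "contact_force": force on the tool from outside, world axes, zero at the start; "torque": the same for the moment, N m; "opening": finger opening in m.
Only numpy, scipy, OpenCV 4.12 (cv2) and the standard library are available. Lean on these libraries where they do the work, as an engineer would, in place of code of your own. Each camera call takes 0.05 s, during which the arm holds its last target. There are 200 camera calls.

TASK

Take the S-hook off the drying rail by its orange tab, pass its lower end through the hole of the red plate standing in its wooden stand, lift the plate out with it and hang the hook back on the rail, so that the plate hangs still and free below it. The red paint is fresh: the gripper and arm must not touch the plate, and it must not be knocked down or dropped. Leave the grey plate and the other things on the bench where they are.

Things in the scene. Friction and masses are not known exactly. Their poses are not given: they have to be found in the camera images.
- rail: Blue drying rail, fixed: a level round steel bar 12 mm thick, 360 mm long, along its y axis, on two posts of 18 mm thickness at y = -180 and +180 mm, 252 mm high, on feet 130 (x) by 50 (y) by 8 mm. Origin on the bench under the bar's middle, z up, -x faces the robot.
- rail_mid (a point): Centre of the rail's bar (middle of its length, on its axis), 240 mm above the bench. Axes as the rail's.
- hook_tab (a point): Centre of the S-hook's orange plastic tab (36 mm along x, 10 mm thick along y, 46 mm high), by which it is gripped. The S below is of 7 mm round steel wire in the xz plane; hook 120 g, 177 mm high. At the start it hangs plumb on the rail, tab on top, z up, axes parallel to the rail's. It also hangs plumb with the plate on it.
- hook_arch (a point): Wire centre at the top of the S-hook's upper arch, 26 mm below the tab's centre (11 mm above the bar's axis when hung). The upper hook opens downward, its tip on the +x side. Wire centreline from this point as (x, z) in mm, y = 0: upper tip (20,-19), (17,-9), (0,0), (-17,-9), (-20,-24), straight slanting shank to (20,-104), then the lower bow.
- hook_bow (a point): Wire centre at the lowest point of the S-hook's lower bow, 150 mm below the tab's centre. The lower hook opens upward, its tip on the -x side. Wire centreline from this point as (x, z) in mm, y = 0: (20,20) (end of the shank), (16,5), (0,0), (-16,5), lower tip (-20,13). Tip and bow together are 20 mm high.
- plate_hole (a point): Centre of the 30 mm round hole through the upright red steel plate: 6 mm thick (x), 90 mm wide (y), 110 mm high (z), 0.3 to 0.6 kg. The hole runs along x, on the plate's middle line, 25 mm below its top edge, 85 mm above its bottom edge; at the start 97 mm above the bench. A thin weld bead crosses the -x face 45 mm below it.
- stand: Wooden stand of the red plate, fixed: 90 (x) by 130 (y) by 36 mm high, with an 8 mm wide slot along y, 24 mm deep, open at its ends, in which the plate stands. Origin on the bench under its centre, axes along the plate's. A like stand holds the grey plate; which stands left or right varies.
- blank_mid (a point): Centre of a grey plate without a hole, 6 x 90 x 110 mm, in the other stand. Leave alone.
- hammer_mid (a point): Hammer lying on the bench, about 15 mm above the bench in the middle of its length. Leave alone.
- brush_mid (a point): Brush with a green handle lying on the bench. Leave alone.
- can_mid (a point): Centre of a can with yellow label, 66 mm across, 170 mm high. Leave alone.
- angle_mid (a point): Welded steel angle, 80 x 50 mm, 58 mm high, on the bench between the two stands. Leave alone.
- offcut_mid (a point): Flat steel offcut 140 x 90 x 8 mm on the bench. Leave alone.
- plate: The red plate itself: origin at the centre of its bottom edge, axes as at its hole.
- hook: The S-hook itself: origin at the wire centre at the top of the upper arch, hook axes.
Not all that is in view belongs to the job. Leave any yellow look-alike of the hook alone. Of the things that look like the plate, the larger one is meant.

How it is judged (in metres and radians):
On the way:
1. the red plate hangs on the S-hook, lifted out of its stand (its hole over 122 mm above the bench, the wire of the lower bow within 22 mm of the hole's centre) (distance between hook_bow and plate_hole below 0.022 m and height (world z) of plate_hole above 0.122 m and contact force between plate and stand below 0.1 N), for 0.2 s.
At the end, for the whole second after the job is handed in: the hook's arch sits on the bar between the posts (wire centre 4 to 18 mm above the bar's axis and within 12 mm of it sideways); the red plate hangs on the lower bow (within 22 mm of the hole's centre, plate within 0.25 rad of plumb, hole over 90 mm high); both slower than 50 mm/s (distance between hook_bow and plate_hole below 0.022 m and x of hook_arch in the frame of rail_mid between -0.012 and 0.012 m and z of hook_arch in the frame of rail_mid between 0.004 and 0.018 m and y of hook_arch in the frame of rail_mid between -0.17 and 0.17 m and angle between plate_hole's own z axis and vertical below 0.25 rad and height (world z) of plate_hole above 0.09 m and linear speed of each of plate, hook below 0.05 m/s); the robot touches nothing.
It fails at once if the gripper or arm touches the freshly painted red plate (more than 0.5 N) (contact force between plate and the fingers above 0.5 N or contact force between plate and the arm above 0.5 N).
It fails at once if the red plate is knocked down or dropped (its hole lower than 75 mm above the bench, or tilted more than 0.8 rad) (height (world z) of plate_hole below 0.075 m or angle between plate_hole's own z axis and vertical above 0.8 rad).
It fails at once if the grey plate or another bystander is moved more than 30 mm (distance of any of blank_mid, hammer_mid, brush_mid, can_mid, angle_mid, offcut_mid from where it was at the start of the episode above 0.03 m).
It also fails if it takes over 61 s, if anything falls off the work surface, if the arm or the gripper's body presses on something with over 40 N, if the wrist force passes 120 N, or if a joint passes its speed limit or range.

## Working session

There is one attempt and no reset: what is moved stays moved. The work goes in short steps, Python scripts to look and compute and a shell command to move; the robot and the scene stay as the last step left them, time stands still between calls to the robot, and variables do not carry over. Pictures are saved under pics/ and viewed, about 8 in all and at most 12, crops included, and the job is handed in when it is done.

```bash
mkdir -p pics; cat > h.py <<'E'
import numpy as np, cv2
from workcell import robot
def grab(n,name=None):
    f=robot.grab_frame(n); 
    if name: cv2.imwrite(f'pics/{name}.png',f['image'][:,:,::-1])
    return f
def ray(f,u,v):
    d=np.array([(u-f['cx'])/f['fx'],(v-f['cy'])/f['fy'],1.]); T=np.array(f['T']); return T[:3,3],T[:3,:3]@d
def onz(f,u,v,z):
    o,d=ray(f,u,v); return o+d*(z-o[2])/d[2]
def tri(*ray_s):
    A=np.zeros((3,3));b=np.zeros(3);L=[]
    for o,d in ray_s:
        d=d/np.linalg.norm(d);P=np.eye(3)-np.outer(d,d);A+=P;b+=P@o;L.append((o,P))
    p=np.linalg.solve(A,b); return p,[round(float(np.linalg.norm(P@(p-o)))*1000,1) for o,P in L]
def proj(f,p):
    T=np.array(f['T']);c=T[:3,:3].T@(np.array(p)-T[:3,3]);return f['fx']*c[0]/c[2]+f['cx'],f['fy']*c[1]/c[2]+f['cy']
E
python3 - <<'E'
from h import *
import pickle
F={n:grab(n,n+'0') for n in('scene','top','wrist')}
pickle.dump(F,open('F0.pkl','wb'))
for n,f in F.items(): print(n,f['fx'],np.round(f['T'],3).tolist())
s=robot.read_state();print({k:np.round(v,3).tolist() for k,v in s.items()})
E
```

```text
scene 580.967204079126 [[-0.76, 0.501, -0.414, 1.072], [0.65, 0.587, -0.482, 0.627], [0.002, -0.636, -0.772, 1.168], [0.0, 0.0, 0.0, 1.0]]
top 496.1994017879487 [[-0.03, -0.992, 0.124, 0.347], [-1.0, 0.028, -0.012, 0.032], [0.009, -0.124, -0.992, 1.537], [0.0, 0.0, 0.0, 1.0]]
wrist 432.6332817642866 [[0.315, -0.916, -0.248, 0.273], [-0.949, -0.304, -0.081, -0.595], [-0.002, 0.261, -0.965, 0.384], [0.0, 0.0, 0.0, 1.0]]
{'time_s': 0.15, 'joint_pos': [69.212, 26.825, -0.666, 91.867, 0.347, 61.389, -3.225], 'joint_velocities': [-0.005, -0.303, -0.069, -0.235, 0.04, 0.066, -0.047], 'joint_torque': [0.001, -52.095, -0.012, -24.398, -0.057, 0.015, 0.0], 'eef_pos': [0.204, -0.617, 0.214], 'orientation': [-84.144, 89.921, 114.18], 'contact_force': [0.037, 0.168, -0.471], 'torque': [-0.003, -0.001, -0.018], 'opening': 0.092}
```

View pics/scene0.png

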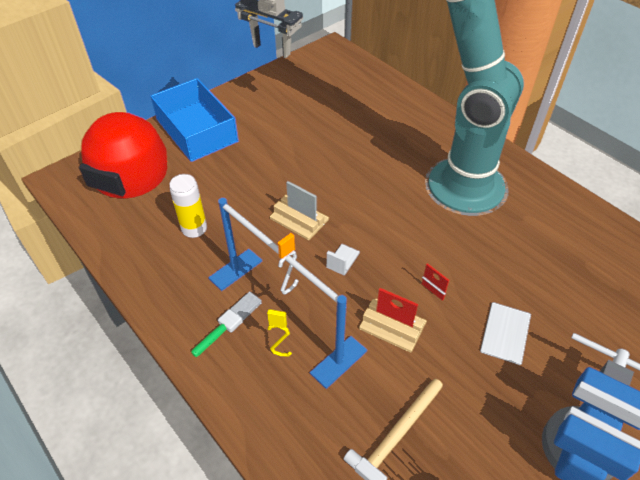

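View pics/top0.png

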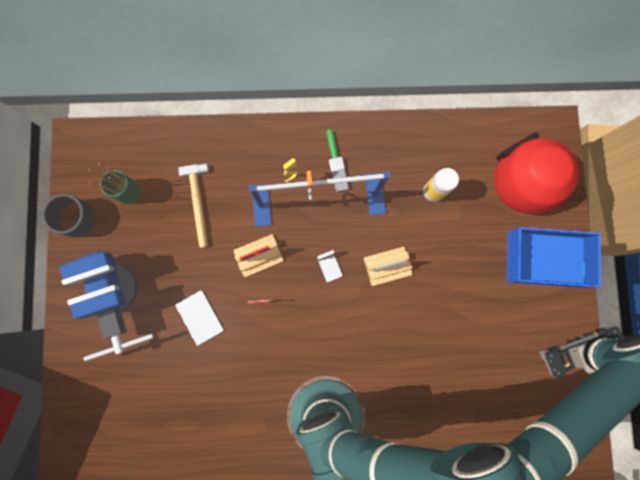

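Candidates in the scene view: orange tab (288,246), versus the yellow look-alike hook (278,335), lying flat. Red plates: the one in the wooden stand (395,310) is larger, the one at (434,282) is smaller. I choose the orange tab and the plate in the stand, and check both in one crop.

```bash
python3 - <<'E'
from h import *
import pickle
F=pickle.load(open('F0.pkl','rb'))
s=F['scene']['image'];t=F['top']['image']
a=cv2.resize(s[190:390,200:450],None,fx=3.2,fy=3,interpolation=cv2.INTER_CUBIC)[:, :800]
cv2.imwrite('pics/c1.png',a[:,:,::-1])
b=cv2.resize(t[160:310,230:430],None,fx=4,fy=4,interpolation=cv2.INTER_CUBIC)
cv2.imwrite('pics/c2.png',b[:,:,::-1])
for n in('scene','top'):
    h=cv2.cvtColor(F[n]['image'],cv2.COLOR_RGB2HSV)
    for nm,lo,hi in(('orange',(8,170,150),(18,255,255)),('red',(0,150,60),(5,255,255)),('red2',(174,150,60),(180,255,255)),('blue',(105,130,60),(116,255,255))):
        m=cv2.inRange(h,lo,hi);c,_=cv2.findContours(m,cv2.RETR_EXTERNAL,cv2.CHAIN_APPROX_NONE)
        for k in c:
            if 12<cv2.contourArea(k)<2500:
                M=cv2.moments(k);r=cv2.minAreaRect(k)
                print(n,nm,cv2.contourArea(k),round(M['m10']/M['m00'],1),round(M['m01']/M['m00'],1),np.round(cv2.boxPoints(r),1).tolist())
E
```

```text
scene orange 54.5 284.0 249.4 [[270.6000061035156, 244.10000610351562], [291.5, 231.0], [300.6000061035156, 245.5], [279.6000061035156, 258.6000061035156]]
scene red 875.0 396.2 306.8 [[370.20001220703125, 308.5], [379.3999938964844, 287.0], [421.1000061035156, 304.8999938964844], [411.79998779296875, 326.3999938964844]]
scene red 106.0 432.7 289.8 [[420.20001220703125, 283.3999938964844], [423.20001220703125, 279.3999938964844], [445.29998779296875, 296.0], [442.29998779296875, 300.0]]
scene red 303.0 436.0 277.3 [[419.6000061035156, 272.20001220703125], [427.0, 262.70001220703125], [451.8999938964844, 282.1000061035156], [444.5, 291.6000061035156]]
scene blue 388.0 601.6 415.0 [[568.5999755859375, 403.6000061035156], [573.0, 395.0], [638.0, 428.0], [633.5999755859375, 436.6000061035156]]
scene blue 923.0 610.9 386.4 [[573.7000122070312, 389.8999938964844], [580.7000122070312, 365.1000061035156], [645.9000244140625, 383.3999938964844], [638.9000244140625, 408.29998779296875]]
scene blue 1503.0 338.5 352.7 [[306.8999938964844, 380.29998779296875], [339.1000061035156, 294.200012207031
[... 974 characters left out ...]
 288.6 [[625.0, 254.0], [639.0, 254.0], [639.0, 333.0], [625.0, 333.0]]
top blue 526.0 83.6 264.2 [[59.0, 265.0], [102.80000305175781, 250.39999389648438], [107.0, 263.0], [63.20000076293945, 277.6000061035156]]
top blue 121.0 376.7 208.0 [[370.0, 203.0], [384.0, 203.0], [384.0, 213.0], [370.0, 213.0]]
top blue 202.0 261.6 215.6 [[254.0, 201.0], [267.29998779296875, 199.8000030517578], [269.3999938964844, 224.0], [256.1000061035156, 225.1999969482422]]
top blue 55.5 263.5 196.2 [[259.0, 192.0], [267.0, 192.0], [267.0, 202.0], [259.0, 202.0]]
top blue 80.5 372.0 184.8 [[366.5, 181.10000610351562], [378.8999938964844, 179.6999969482422], [380.0, 190.0], [367.6000061035156, 191.39999389648438]]
```

View pics/c1.png

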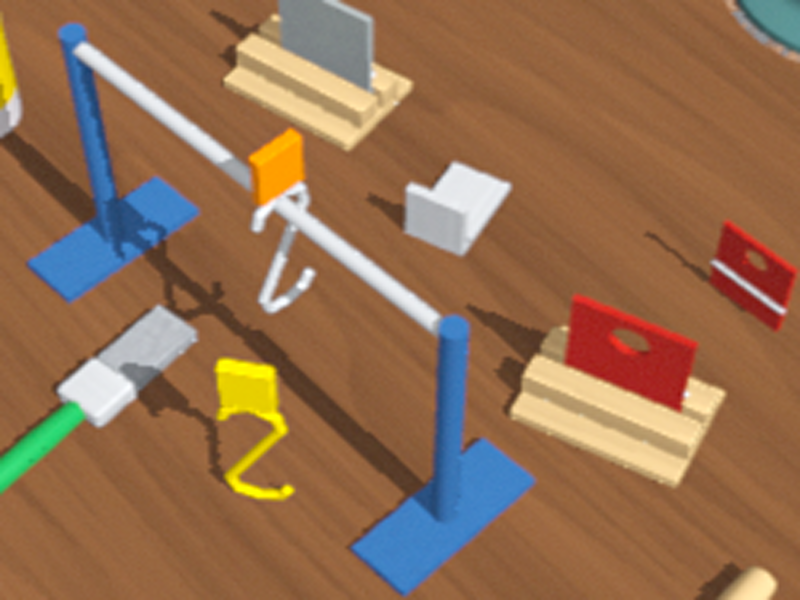

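View pics/c2.png

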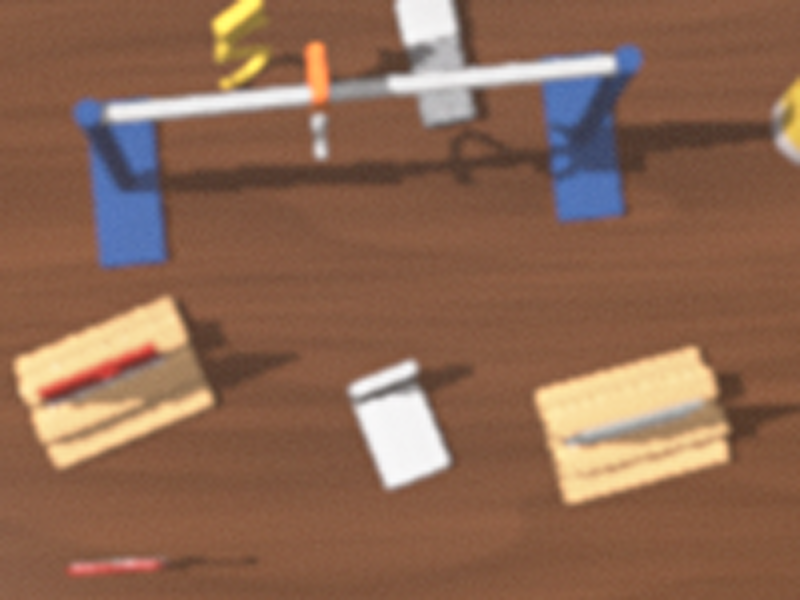

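Crop c1 confirms the choice: orange tab on the rail at scene (286,246), large red plate with its hole at (397,304). The look-alikes are the yellow hook (lying) and the small red plate. Now triangulate.

```bash
python3 - <<'E'
from h import *
import pickle
F=pickle.load(open('F0.pkl','rb'))
S=lambda u,v:ray(F['scene'],200+u/3.2,190+v/3)
T=lambda u,v:ray(F['top'],230+u/4,160+v/4)
P={}
for n,a,b in(('postR',(73,33),(627,55)),('postL',(454,326),(89,110)),('tabtop',(272,143),(317,73)),
  ('plA',(575,298),(155,350)),('plB',(694,345),(41,395)),('hookbow',(268,305),(320,140)),):
    p,e=tri(S(*a),T(*b));P[n]=p;print(n,np.round(p,4),e)
yaw=lambda d:np.degrees(np.arctan2(-d[0],d[1]))
d=P['postL']-P['postR'];print('rail len',np.linalg.norm(d),'yaw',yaw(d),'mid',(P['postL']+P['postR'])/2)
d=P['plB']-P['plA'];print('plate w',np.linalg.norm(d),yaw(d),'mid',(P['plA']+P['plB'])/2)
o,dd=S(630,341);print('hole @z.097',o+dd*(.097-o[2])/dd[2])
# feet of rail, stand corners in top at z
for q in((15,360,.036),(172,296,.036),(215,402,.036),(60,467,.036)): o,dd=T(*q[:2]);print('stand',np.round(o+dd*(q[2]-o[2])/dd[2],4))
s=robot.read_state()
from scipy.spatial.transform import Rotation as R
print(R.from_euler('xyz',s['orientation'],degrees=True).as_matrix().round(3))
E
```

```text
postR [ 0.6688 -0.1759  0.251 ] [2.2, 2.2]
postL [0.6417 0.1817 0.2507] [2.1, 2.1]
tabtop [0.6522 0.0287 0.2991] [0.3, 0.3]
plA [0.4964 0.1517 0.113 ] [1.0, 1.0]
plB [0.4657 0.2341 0.1157] [1.5, 1.5]
hookbow [0.654  0.0226 0.1075] [7.1, 7.1]
rail len 0.3586284504934943 yaw 4.340950552008496 mid [0.65526205 0.00287798 0.25082762]
plate w 0.08791356525296708 20.383313394151045 mid [0.48104921 0.19286697 0.11433796]
hole @z.097 [0.4849199  0.19730006 0.097     ]
stand [0.5005 0.2636 0.036 ]
stand [0.5461 0.1436 0.036 ]
stand [0.4642 0.1126 0.036 ]
stand [0.4185 0.2304 0.036 ]
[[-0.001  0.314 -0.949]
 [ 0.001 -0.949 -0.314]
 [-1.    -0.001  0.   ]]
```

Rail, tab and plate agree with the sizes given: rail length 359 mm, post height 251 mm, tab top 299 mm, plate width 88 mm. The plate's height reads 8 mm low, so I'll recheck that from near. Raise, turn, and go above the tab.

```bash
python3 -m handwheel '[[[-0.045,0,0],7,0],[[-0.045,0,0],7,0],[[-0.045,0,0],0,0],[[-0.045,0,0],0,0],[[-0.02,0,0],0,0],[[0,-0.034,-0.0275],0,0],[[0,-0.034,-0.0275],0,0],[[0,-0.034,-0.0275],0,0]]'
python3 -m handwheel '[[[0,-0.034,-0.0275],0,0],[[0,-0.034,-0.0275],0,0],[[0,-0.034,-0.0275],0,0],[[0,-0.034,-0.0275],0,0],[[0,-0.034,-0.0275],0,0],[[0,-0.034,-0.0275],0,0],[[0,-0.034,-0.0275],0,0],[[0,-0.034,-0.0275],0,0]]'
python3 -m handwheel '[[[0,-0.034,-0.0275],0,0],[[0,-0.034,-0.0275],0,0],[[0,-0.034,-0.0275],0,0],[[0,-0.034,-0.0275],0,0],[[0,-0.034,-0.0275],0,0],[[0,-0.034,-0.0275],0,0],[[0,-0.034,-0.0275],0,0],[[0,0,0],0,0]]'
python3 - <<'E'
from h import *
s=robot.read_state();print(s['eef_pos'],s['orientation'])
f=grab('wrist','w1')
h=cv2.cvtColor(f['image'],cv2.COLOR_RGB2HSV)
m=cv2.inRange(h,(8,170,110),(19,255,255));c,_=cv2.findContours(m,3,1);print(m.sum()/255)
for k in c:
  if cv2.contourArea(k)>100:print(cv2.contourArea(k),cv2.boundingRect(k),np.round(cv2.boxPoints(cv2.minAreaRect(k)),1).tolist())
import pickle;pickle.dump(f,open('w1.pkl','wb'))
for p in((.652,.029,.3),(.481,.193,.122)):print(proj(f,p))
E
```

```text
time_s: 0.95
eef_pos: [0.2794, -0.5077, 0.4143]
orientation: [-68.1, 90.0, 116.2]
contact_force: [0.8, -0.4, 0.2]
opening: 0.092
time_s: 1.75
eef_pos: [0.4783, -0.2197, 0.4145]
orientation: [59.7, 90.0, -116.0]
contact_force: [0.6, -0.9, -0.0]
opening: 0.0919
time_s: 2.55
eef_pos: [0.6528, 0.0375, 0.4126]
orientation: [-64.7, 89.7, 120.2]
contact_force: [-0.0, 0.9, 0.1]
opening: 0.0919
[0.65275976 0.03753054 0.41255591] [-64.68791794  89.71913103 120.15232382]
362.0
223.0 (321, 201, 18, 62) [[321.0, 201.0], [338.0, 201.0], [338.0, 262.0], [321.0, 262.0]]
(np.float64(328.92787708990284), np.float64(240.6119789837178))
(np.float64(172.62446328057308), np.float64(331.14978075939524))
```

View pics/w1.png

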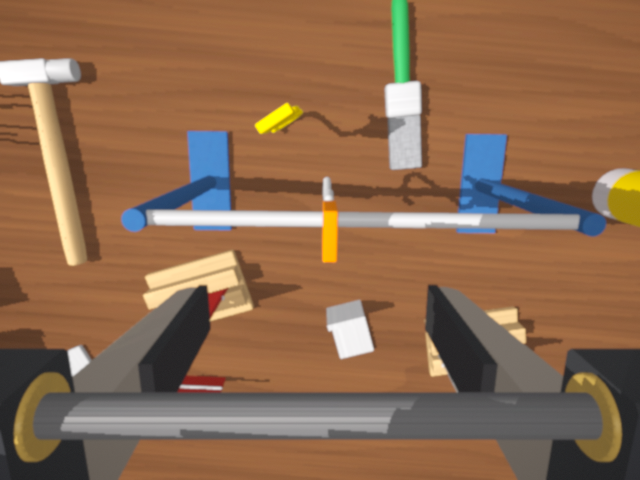

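Wrist view: tab spans (321–338, 201–262), the bar is level in the image from post (134,218) to post (592,222), and the red plate is partly hidden by a finger at (215,300). Check the tab and rail against the rays.

```bash
python3 - <<'E'
from h import *
import pickle
from scipy.spatial.transform import Rotation as R
f=pickle.load(open('w1.pkl','rb'));F=pickle.load(open('F0.pkl','rb'))
print('tab -x top edge',onz(f,329.5,262.5,.3), 'tab y',onz(f,329.5,240,.3))
a=onz(f,134,218,.252);b=onz(f,592,222,.252);print(a,b,(a+b)/2,np.linalg.norm(a-b),np.degrees(np.arctan2(-(a-b)[0],(a-b)[1])))
a=onz(f,160,217.5,.240);b=onz(f,560,221.5,.240);print('bar',a,b)
for n,w,t,s in(('postL',(134,218),(89,110),(454,326)),('postR',(592,222),(627,55),(73,33))):
  print(n,tri(ray(f,*w),ray(F['top'],230+t[0]/4,160+t[1]/4),ray(F['scene'],200+s[0]/3.2,190+s[1]/3)))
s=robot.read_state();print(s['eef_pos']);print(R.from_euler('xyz',s['orientation'],degrees=True).as_matrix().round(3))
E
```

```text
tab -x top edge [0.63658844 0.02718344 0.3       ] tab y [0.65245902 0.02865418 0.3       ]
[0.6446139  0.18019981 0.252     ] [ 0.67211881 -0.17605167  0.252     ] [0.65836636 0.00207407 0.252     ] 0.3573116854964894 4.414844880142567
bar [0.64390617 0.16420655 0.24      ] [ 0.6683763 -0.1581743  0.24     ]
postL (array([0.64244291, 0.18153213, 0.24965756]), [1.6, 1.6, 2.9])
postR (array([ 0.66989785, -0.17629553,  0.25067276]), [2.1, 1.3, 3.2])
[0.65209346 0.03406754 0.4129203 ]
[[-0.003  0.081 -0.997]
 [ 0.002 -0.997 -0.081]
 [-1.    -0.002  0.002]]
```

```bash
python3 -m handwheel '[[[0.03,0,-0.002],0,0],[[0.03,0,0],0,0],[[0.03,0,0],0,0],[[0.02,0,0],0,0],[[0.01,0,0],0,0],[[0,0,0],0,0],[[0,0,0],0,0],[[0,0,0],0,0]]'
python3 - <<'E'
from h import *
f=grab('wrist','w2')
h=cv2.cvtColor(f['image'],cv2.COLOR_RGB2HSV)
m=cv2.inRange(h,(8,170,110),(19,255,255));c,_=cv2.findContours(m,3,1)
for k in c:
  if cv2.contourArea(k)>50:print(cv2.boundingRect(k))
x,y,w,H=cv2.boundingRect(max(c,key=cv2.contourArea))
print(onz(f,x+w/2,y+H,.3),proj(f,(.6546,.0285,.3)),proj(f,robot.read_state()['eef_pos']))
E
```

```text
time_s: 3.4
eef_pos: [0.6545, 0.0305, 0.2962]
orientation: [175.3, 89.9, -0.4]
contact_force: [-0.3, 0.5, 0.1]
opening: 0.0919
(307, 241, 26, 106)
[0.63688534 0.02694119 0.3       ] (np.float64(319.5478904733662), np.float64(308.30144118771267)) (np.float64(314.51135940230614), np.float64(304.6893633292428))
```

```bash
python3 -m handwheel '[[[0.02,0.002,0],0,0],[[0.014,0,0],0,0],[[0,0,0],0,0],[[0,0,0],0,0.6],[[0,0,0],0,0.75],[[0,0,0],0,0.85],[[0,0,0],0,0.9],[[0,0,0],0,1]]' 55
python3 -m handwheel '[[[0,0,0],0,1],[[0,0,0],0,1],[[0,0,0],0,1],[[0,0,0],0,1],[[0,0,0],0,1],[[0,0,0],0,1]]'
```

```text
time_s: 4.25
eef_pos: [0.6541, 0.0287, 0.2609]
orientation: [169.7, 90.0, -6.0]
contact_force: [-0.0, -0.2, 0.1]
opening: 0.0538
time_s: 4.85
eef_pos: [0.6539, 0.0287, 0.2606]
orientation: [-62.5, 90.0, 121.8]
contact_force: [-1.1, -1.2, 0.1]
opening: 0.0102
```

Gripped (opening 10.2 mm). Lift 26 mm, which keeps the slanted shank clear of the bar, then back out toward -x.

```bash
python3 -m handwheel '[[[-0.013,0,0],0,1],[[-0.013,0,0],0,1],[[0,0,0],0,1],[[0,0,0],0,1],[[0,0,0.02],0,1],[[0,0,0.02],0,1],[[0,0,0.02],0,1],[[0,0,0],0,1]]'
python3 -m handwheel '[[[0,-0.0275,0.004],0,1],[[0,-0.0275,0.004],0,1],[[0,-0.0275,0.004],0,1],[[0,-0.0275,0.004],0,1],[[0,-0.0275,0.004],0,1],[[0,-0.0275,0.004],0,1],[[0,-0.0275,0.003],-8.2,1],[[0,0,0],-8.2,1]]'
python3 -m handwheel '[[[0,0,0],0,1],[[0,0,0],0,1],[[0,0,0],0,1]]'
python3 - <<'E'
from h import *
import pickle
F={n:grab(n) for n in('scene','top','wrist')};pickle.dump(F,open('F1.pkl','wb'))
w=F['wrist']['image'];s=F['scene']['image']
a=cv2.resize(w,(400,300));
b=cv2.resize(s[200:350,330:480],(400,400),interpolation=cv2.INTER_CUBIC)
c=np.zeros((600,800,3),np.uint8);c[:300,:400]=a;c[:400,400:]=b
c[300:,:400]=cv2.resize(F['top']['image'][200:290,215:335],(400,300),interpolation=cv2.INTER_CUBIC)
cv2.imwrite('pics/m1.png',c[:,:,::-1])
s=robot.read_state();print(s['eef_pos'],s['opening'])
from scipy.spatial.transform import Rotation as R
print(R.from_euler('xyz',s['orientation'],degrees=True).as_matrix().round(3))
E
```

```text
time_s: 5.65
eef_pos: [0.5922, 0.0239, 0.2865]
orientation: [32.2, 89.9, -143.5]
contact_force: [0.1, -0.7, -0.2]
opening: 0.0096
time_s: 6.45
eef_pos: [0.5515, 0.2195, 0.2867]
orientation: [-107.9, 89.8, 93.6]
contact_force: [0.3, 0.5, -1.9]
opening: 0.0095
time_s: 6.75
eef_pos: [0.5533, 0.2131, 0.2863]
orientation: [57.5, 90.0, -102.0]
contact_force: [0.7, 0.1, -1.8]
opening: 0.0094
[0.55301333 0.21341752 0.28656748] 0.009601981564562254
[[ 0.     0.352 -0.936]
 [-0.    -0.936 -0.352]
 [-1.     0.    -0.   ]]
```

View pics/m1.png

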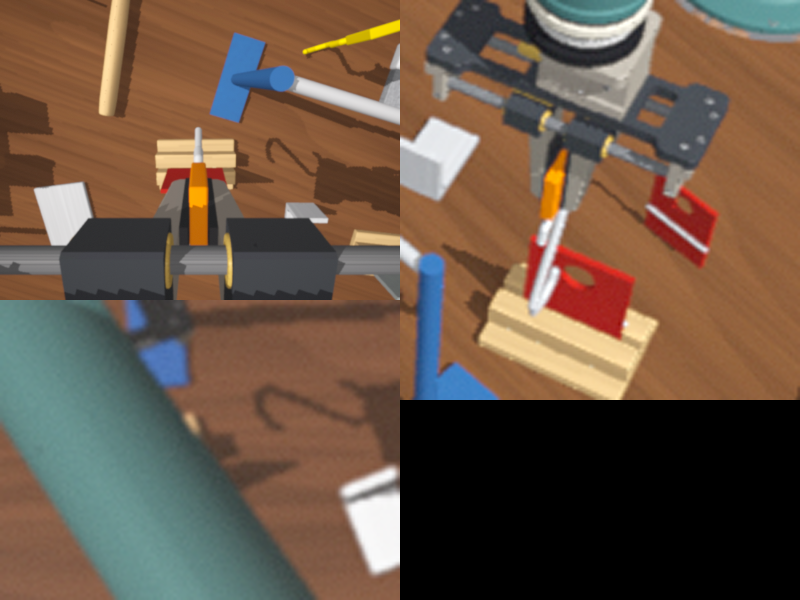

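Wrist pane: stand square with the image, plate behind tab at about (163–230,175) of the pane. Scene pane: hook bow in front of and left of the hole at about pane (580,275). Measure the plate's edges from this view's red mask together with the scene view.

```bash
python3 - <<'E'
from h import *
import pickle
F=pickle.load(open('F1.pkl','rb'));F0=pickle.load(open('F0.pkl','rb'))
w=F['wrist']
h=cv2.cvtColor(w['image'],cv2.COLOR_RGB2HSV)
m=cv2.inRange(h,(0,150,60),(5,255,255))|cv2.inRange(h,(174,150,60),(180,255,255));m[:250]=0;m[330:]=0
for v in range(255,320,4):
  x=np.where(m[v]>0)[0]
  if len(x):print(v,x.min(),x.max(),len(x))
# scene corners subpixel via hull of red mask in first frame
hs=cv2.cvtColor(F0['scene']['image'],cv2.COLOR_RGB2HSV);r=cv2.inRange(hs,(0,120,50),(8,255,255))|cv2.inRange(hs,(172,120,50),(180,255,255))
r[:,:360]=0;r[:,425:]=0;r[:280]=0;r[335:]=0
c,H=cv2.findContours(r,cv2.RETR_CCOMP,cv2.CHAIN_APPROX_NONE)
for k,hh in zip(c,H[0]):
  M=cv2.moments(k)
  if len(k)>8:print('contour',len(k),M['m10']/max(M['m00'],1),M['m01']/max(M['m00'],1),hh[3],cv2.approxPolyDP(k,2,True).reshape(-1,2).tolist())
a=cv2.resize(w['image'][210:320,230:400],(800,518),interpolation=cv2.INTER_CUBIC)
cv2.imwrite('pics/w3.png',a[:,:,::-1])
E
```

```text
271 269 355 60
275 267 356 63
279 267 357 62
283 265 358 65
287 264 359 28
291 262 360 14
295 261 272 12
299 260 269 10
303 258 268 11
307 257 266 10
contour 118 396.14241087835353 306.6006982726938 -1 [[379, 288], [376, 310], [412, 326], [417, 304]]
contour 26 396.930303030303 302.7333333333333 0 [[391, 300], [400, 301], [402, 306], [395, 305]]
contour 14 422.8194444444444 282.52777777777777 -1 [[422, 280], [424, 286]]
```

View pics/w3.png

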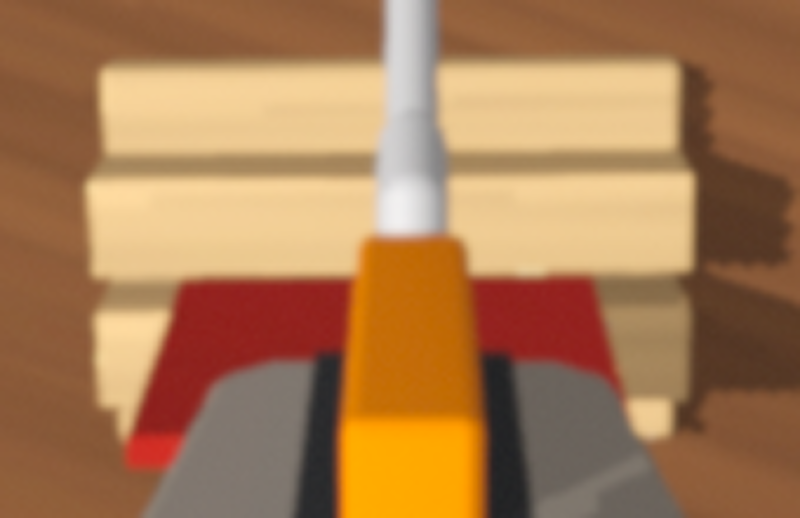

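The crop shows the plate squarely: face bottom (180,282)–(594,278), top-left corner (133,432), tab slightly left of the plate's middle.

```bash
python3 - <<'E'
from h import *
import pickle
F=pickle.load(open('F1.pkl','rb'));F0=pickle.load(open('F0.pkl','rb'))
w=F['wrist'];c=lambda u,v:(230+u/4.706,210+v/4.706)
A=onz(w,*c(180,282),.036);B=onz(w,*c(594,278),.036)
d=A-B;print('bottom',A,B,np.linalg.norm(d),'yaw',np.degrees(np.arctan2(-d[0],d[1])),'mid',(A+B)/2)
for st in((378.9,287.8),(379.5,288.5)): print('topcorner',tri(ray(w,*c(133,432)),ray(F0['scene'],*st)))
print('corner at .122',onz(w,*c(133,432),.122), onz(F0['scene'],379,288,.122))
for q in((85,178),(695,172),(103,68),(680,62)):print('stand',onz(w,*c(*q),.036 if q[1]>100 else .036))
print('tab',onz(w,*c(412,240),.3-.046+.0257),'cfg')
yaw=np.radians(20.7);n=np.array([np.cos(yaw),np.sin(yaw)]);t=np.array([-n[1],n[0]])
mid=((A+B)/2)[:2]-3e-3*n
e=np.array(robot.read_state()['eef_pos']);r=e[:2]-mid;print('plate mid',mid,'tcp rel along n',r@n,'along t',r@t,e)
o,dd=ray(F0['scene'],396.9,302.7)
# hole ray with plane of plate's +x face
P=np.r_[mid+3e-3*n,0];N=np.r_[n,0];k=((P-o)@N)/(dd@N);print('hole by scene ray',o+dd*k)
# wrist arch wire visible: bow apex etc in scene now
E
```

```text
bottom [0.47163816 0.23545317 0.036     ] [0.50417324 0.15144403 0.036     ] 0.09008921223446778 yaw 21.170397884096886 mid [0.4879057 0.1934486 0.036    ]
topcorner (array([0.57164956, 0.23211105, 0.29605138]), [20.5, 20.5])
topcorner (array([0.56971456, 0.23207982, 0.29188067]), [20.4, 20.4])
corner at .122 [0.47280593 0.23469328 0.122     ] [0.49927901 0.15300097 0.122     ]
stand [0.4867064  0.26215196 0.036     ]
stand [0.53398085 0.1401018  0.036     ]
stand [0.5110097  0.26613704 0.036     ]
stand [0.55513187 0.15237327 0.036     ]
tab [0.56932814 0.21839274 0.2797    ] cfg
plate mid [0.48509937 0.19238818] tcp rel along n 0.07096305714089275 along t -0.00433410644924046 [0.55301333 0.21341752 0.28656748]
hole by scene ray [0.48623743 0.19786357 0.10275844]
```

Plate is vertical, width 90.1 mm, corner height consistent with 122 mm. Plate middle is (0.485, 0.192), yaw about 21°. The scene view alone disagrees by about 5 mm, so I trust the near view. Lower so the bow faces the hole, then check.

```bash
python3 -m handwheel '[[[0.0155,-0.002,0],0,1],[[0.0155,-0.002,0],0,1],[[0.0155,0,0],0,1],[[0.0155,0,0],0,1],[[0,0,0.013],0,1],[[0,0,0.011],0,1],[[0,0,0],0,1],[[0,0,0],0,1]]'
python3 -m handwheel '[[[0,0,0],0,1],[[0,0,0],0,1],[[0,0,0],0,1]]'
python3 - <<'E'
from h import *
import pickle
F={n:grab(n) for n in('scene','wrist')};pickle.dump(F,open('F2.pkl','wb'))
w=F['wrist'];s=F['scene']
a=cv2.resize(s['image'][260:340,350:440],(450,400),interpolation=cv2.INTER_CUBIC)
b=cv2.resize(w['image'][180:300,260:380],(350,350),interpolation=cv2.INTER_CUBIC)
c=np.zeros((400,800,3),np.uint8);c[:,:450]=a;c[:350,450:]=b
cv2.imwrite('pics/m2.png',c[:,:,::-1])
e=np.array(robot.read_state()['eef_pos']);yaw=np.radians(20.8);n=np.array([np.cos(yaw),np.sin(yaw)]);t=np.array([-n[1],n[0]])
r=e[:2]-np.array([.4851,.1924]);print(e,r@n,r@t)
q=lambda a,b,z:np.r_[e[:2]+a*n-0*t,z]
print('pred bow,tip,shank in scene',[np.round(((np.array(proj(s,q(*p)))-[350,260])*5),0) for p in((0,0,e[2]-.134+.0003),(-.02,0,e[2]-.134+.013),(.02,0,e[2]-.134+.02))])
for z in(.082,.097,.112):print('pred hole',z,(np.array(proj(s,np.r_[np.array([.4851,.1924])+.003*n,z]))-[350,260])*5)
for p in((0.02,0,e[2]-.114),):print('wrist shankend',(np.array(proj(w,q(*p)))-[260,180])*350/120+[450,0])
for k in(-.045,.045):print('wrist plate bottom',(np.array(proj(w,np.r_[np.array([.4851,.1924])+.003*n+k*t,.036]))-[260,180])*350/120+[450,0])
E
```

```text
time_s: 7.7
eef_pos: [0.5292, 0.2093, 0.2249]
orientation: [165.8, 89.9, 6.5]
contact_force: [0.7, 1.1, -1.5]
opening: 0.0096
time_s: 8.0
eef_pos: [0.5291, 0.2094, 0.2246]
orientation: [-165.1, 90.0, 35.6]
contact_force: [1.1, 0.9, -2.1]
opening: 0.0099
[0.52899549 0.20936422 0.22457068] 0.047058746029600876 0.00027099604662958986
pred bow,tip,shank in scene [array([181., 299.]), array([203., 249.]), array([165., 310.])]
pred hole 0.082 [220.03448046 235.22142376]
pred hole 0.097 [223.3668617  216.46144845]
pred hole 0.112 [226.76021935 197.35820035]
wrist shankend [613.66115494  84.3823373 ]
wrist plate bottom [766.26312832 250.65870906]
wrist plate bottom [465.04602917 250.8973946 ]
```

View pics/m2.png

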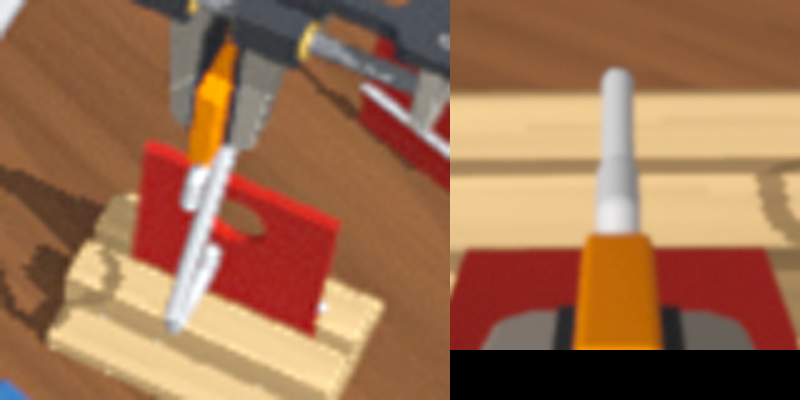

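Lateral alignment in the wrist pane is within 1 mm: wire at u≈617, plate middle at 615.6. In the scene pane the tip is at (212,250) and the hole centre at about (242,216). Advance until the tip is just before the face and compare there.

```bash
python3 -m handwheel '[[[0,0,0.008],0,1],[[0,0,0.007],0,1],[[0,0,0],0,1],[[0,0,0],0,1],[[0,0,0],0,1]]'
python3 - <<'E'
from h import *
import pickle
F={n:grab(n) for n in('scene','wrist')};pickle.dump(F,open('F3.pkl','wb'))
s=F['scene'];w=F['wrist']
a=cv2.resize(s['image'][270:330,365:440],(750,600),interpolation=cv2.INTER_CUBIC)
cv2.imwrite('pics/m3.png',a[:,:,::-1])
e=np.array(robot.read_state()['eef_pos']);yaw=np.radians(20.8);n=np.array([np.cos(yaw),np.sin(yaw)]);t=np.array([-n[1],n[0]])
m=np.array([.4851,.1924]);r=e[:2]-m;print(e,r@n,r@t)
q=lambda a,z:np.r_[e[:2]+a*n,z]; b=e[2]-.134
pr=lambda p:np.round((np.array(proj(s,p))-[365,270])*10,0)
print('bow,tip(top),upper shank,tab',pr(q(0,b)),pr(q(-.02,b+.013)),pr(q(.02,b+.02)),pr(q(.02,b+.105)))
for k,z in((-.045,.122),(.045,.122),(0,.082),(0,.097),(0,.112),(.015,.097),(-.015,.097),(-.045,.036),(.045,.036)):print('plate',k,z,pr(np.r_[m+.003*n+k*t,z]))
for v in((n,'n'),(t,'t')):print(v[1],pr(np.r_[m+.01*v[0],.097])-pr(np.r_[m,.097]))
E
```

```text
time_s: 8.6
eef_pos: [0.515, 0.204, 0.2247]
orientation: [167.2, 90.0, 7.9]
contact_force: [0.5, 0.6, -1.3]
opening: 0.0097
[0.51498475 0.20399699 0.2245742 ] 0.032055202841639825 0.0002288863860659648
bow,tip(top),upper shank,tab [240. 448.] [284. 347.] [210. 467.] [246. 241.]
plate -0.045 0.122 [120. 187.]
plate 0.045 0.122 [501. 353.]
plate 0 0.082 [290. 370.]
plate 0 0.097 [297. 333.]
plate 0 0.112 [304. 295.]
plate 0.015 0.097 [359. 361.]
plate -0.015 0.097 [234. 306.]
plate -0.045 0.036 [ 92. 401.]
plate 0.045 0.036 [453. 563.]
n [-18.  33.]
t [42. 18.]
```

View pics/m3.png

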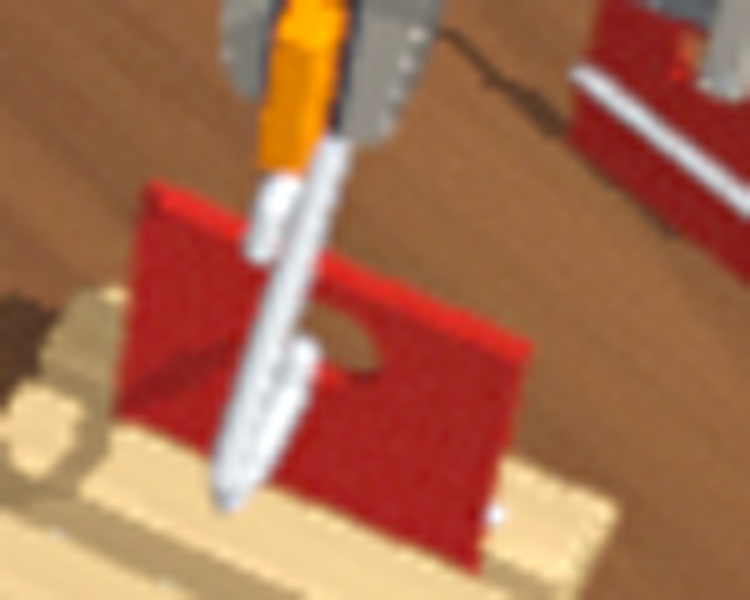

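Relative to prediction the hook shows a shift of about (+20,+2) px and the plate (+22,+11). Laterally it fits, but the hook sits about 2–3 mm high. Lower 2 mm and advance slowly, watching the force.

```bash
python3 -m handwheel '[[[0.002,0,0],0,1],[[0,0,0.003],0,1],[[0,0,0.003],0,1],[[0,0,0.003],0,1],[[0,0,0.003],0,1],[[0,0,0],0,1],[[0,0,0],0,1]]'
```

```text
time_s: 9.4
eef_pos: [0.5036, 0.1997, 0.2227]
orientation: [146.6, 90.0, -12.7]
contact_force: [-0.7, 1.6, -1.7]
opening: 0.0097
```

```bash
python3 -m handwheel '[[[0,0,0.003],0,1],[[0,0,0.003],0,1],[[0,0,0.003],0,1],[[0,0,0],0,1],[[0,0,0],0,1]]'
python3 -m handwheel '[[[0,0,0.003],0,1],[[0,0,0.003],0,1],[[0,0,0.002],0,1],[[0,0,0],0,1],[[0,0,0],0,1],[[0,0,0],0,1]]'
python3 - <<'E'
from h import *
s=grab('scene')
a=cv2.resize(s['image'][270:330,365:440],(750,600),interpolation=cv2.INTER_CUBIC)
cv2.imwrite('pics/m4.png',a[:,:,::-1])
E
```

```text
time_s: 9.9
eef_pos: [0.4952, 0.1965, 0.2226]
orientation: [133.9, 90.0, -25.4]
contact_force: [-0.2, 0.2, -1.7]
opening: 0.0094
time_s: 10.5
eef_pos: [0.4878, 0.1937, 0.2226]
orientation: [178.0, 90.0, 18.7]
contact_force: [-0.4, 0.3, -0.2]
opening: 0.0099
```

View pics/m4.png

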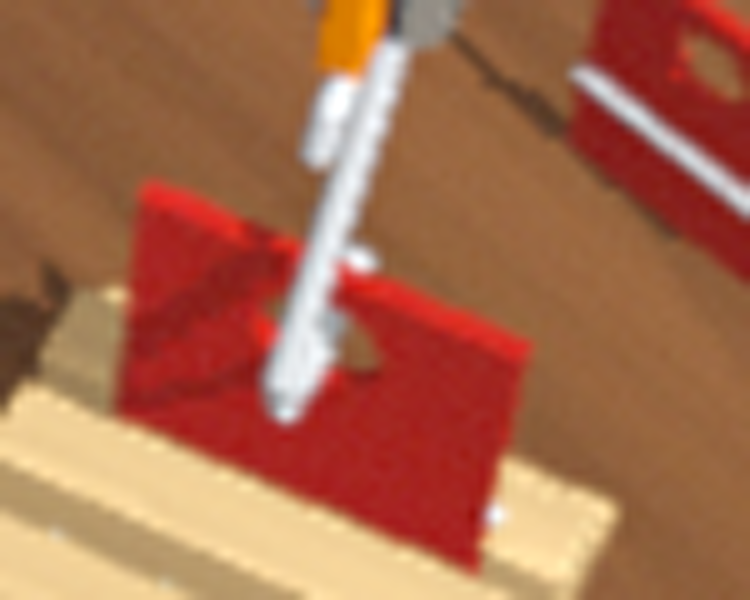

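The tip is through the hole and visible behind the top edge at (362,258). The plate hasn't moved and the force is nil. Lift slowly.

```bash
python3 -m handwheel '[[[-0.004,0,0],0,1],[[-0.004,0,0],0,1],[[-0.004,0,0],0,1],[[-0.003,0,0],0,1],[[-0.003,0,0],0,1],[[-0.003,0,0],0,1],[[-0.003,0,0],0,1],[[0,0,0],0,1]]' 60
python3 -m handwheel '[[[-0.004,0,0],0,1],[[-0.004,0,0],0,1],[[-0.004,0,0],0,1],[[-0.004,0,0],0,1],[[-0.004,0,0],0,1],[[-0.004,0,0],0,1],[[-0.004,0,0],0,1],[[-0.004,0,0],0,1]]'
python3 -m handwheel '[[[-0.006,0,0],0,1],[[-0.008,0,0],0,1],[[-0.01,0,0],0,1],[[-0.01,0,0],0,1],[[-0.01,0,0],0,1],[[-0.01,0,0],0,1],[[-0.008,0,0],0,1],[[-0.004,0,0],0,1]]'
python3 -m handwheel '[[[0,0,0],0,1],[[0,0,0],0,1],[[0,0,0],0,1],[[0,0,0],0,1],[[0,0,0],0,1],[[0,0,0],0,1]]'
python3 - <<'E'
from h import *
s=grab('scene');w=grab('wrist')
c=np.zeros((400,800,3),np.uint8)
c[:,:400]=cv2.resize(s['image'][210:330,345:465],(400,400),interpolation=cv2.INTER_CUBIC)
c[:300,400:]=cv2.resize(w['image'],(400,300))
cv2.imwrite('pics/m5.png',c[:,:,::-1])
E
```

```text
time_s: 11.35
eef_pos: [0.4877, 0.1937, 0.2467]
orientation: [108.6, 90.0, -50.7]
contact_force: [0.3, -1.4, -4.9]
opening: 0.0098
time_s: 12.15
eef_pos: [0.4876, 0.1937, 0.2789]
orientation: [27.9, 90.0, -131.3]
contact_force: [0.0, 0.3, -3.9]
opening: 0.0097
time_s: 12.95
eef_pos: [0.488, 0.1939, 0.3456]
orientation: [174.7, 89.9, 15.4]
contact_force: [0.1, 0.7, -4.8]
opening: 0.0098
time_s: 13.55
eef_pos: [0.4877, 0.1937, 0.3444]
orientation: [-5.2, 90.0, -164.5]
contact_force: [-0.4, -1.0, -3.8]
opening: 0.0098
```

View pics/m5.png

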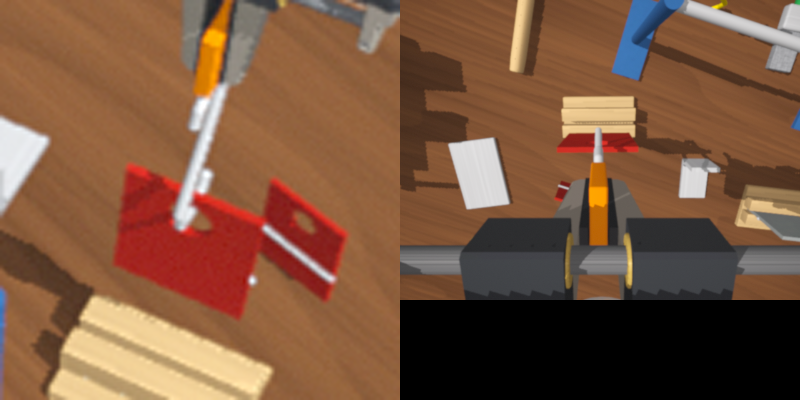

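The red plate hangs on the bow, clear of the stand: scene pane bow (185,218), plate upright. Turn back to the rail's yaw and carry it to 60 mm in front of the rail.

```bash
python3 -m handwheel '[[[0,0,0],1.3,1],[[0,0,0],3,1],[[0,0,0],4,1],[[0,0,0],4,1],[[0,0,0],3,1],[[0,0,0],1,1],[[0,0.003,-0.0016],0,1],[[0,0.006,-0.003],0,1]]'
python3 -m handwheel '[[[0,0.009,-0.0047],0,1],[[0,0.01,-0.0052],0,1],[[0,0.01,-0.0052],0,1],[[0,0.01,-0.0052],0,1],[[0,0.01,-0.0052],0,1],[[0,0.01,-0.0052],0,1],[[0,0.01,-0.0052],0,1],[[0,0.01,-0.0052],0,1]]'
python3 -m handwheel '[[[0,0.01,-0.0052],0,1],[[0,0.01,-0.0052],0,1],[[0,0.01,-0.0052],0,1],[[0,0.01,-0.0052],0,1],[[0,0.01,-0.0052],0,1],[[0,0.01,-0.0052],0,1],[[0,0.01,-0.0052],0,1],[[0,0.009,-0.0047],0,1]]'
python3 -m handwheel '[[[0,0.006,-0.0033],0,1],[[0,0.003,-0.0016],0,1],[[0,0.001,-0.0005],0,1],[[0,0,0],0,1],[[0,0,0],0,1],[[0,0,0],0,1],[[0,0,0],0,1],[[0,0,0],0,1]]'
cat > st.py <<'E'
from h import *
from scipy.spatial.transform import Rotation as R
s=robot.read_state();e=np.array(s['eef_pos']);M=R.from_euler('xyz',s['orientation'],degrees=True).as_matrix()
yaw=np.radians(4.4);n=np.array([np.cos(yaw),np.sin(yaw)]);t=np.array([-n[1],n[0]]);r=e[:2]-np.array([.6539,.0287])
print(e.round(4),'yaw',np.degrees(np.arctan2(M[0,1],-M[1,1])).round(2),'vs hung n,t,z mm',(r@n*1e3).round(1),(r@t*1e3).round(1),((e[2]-.2607)*1e3).round(1),np.round(s['contact_force'],1))
E
python3 st.py
```

```text
time_s: 14.45
eef_pos: [0.4929, 0.1853, 0.3446]
orientation: [-86.3, 90.0, 98.2]
contact_force: [-0.5, 0.6, -4.6]
opening: 0.0099
time_s: 15.25
eef_pos: [0.5405, 0.1087, 0.3445]
orientation: [9.3, 90.0, -166.3]
contact_force: [0.2, -1.0, -4.4]
opening: 0.0095
time_s: 16.05
eef_pos: [0.5876, 0.0329, 0.3445]
orientation: [56.6, 90.0, -119.0]
contact_force: [0.4, 1.2, -4.5]
opening: 0.0099
time_s: 16.85
eef_pos: [0.5932, 0.0245, 0.3446]
orientation: [125.9, 90.0, -49.7]
contact_force: [0.0, 0.4, -3.7]
opening: 0.0093
[0.5932 0.0245 0.3446] yaw 4.43 vs hung n,t,z mm -60.8 0.4 83.9 [ 0.   0.4 -3.7]
```

```bash
python3 -m handwheel '[[[0.004,0,0],0,1],[[0.008,0,0],0,1],[[0.01,0,0],0,1],[[0.01,0,0],0,1],[[0.01,0,0],0,1],[[0.01,0,0],0,1],[[0.004,0,0],0,1],[[0.002,0,0],0,1]]'
python3 -m handwheel '[[[0,0,-0.004],0,1],[[0,0,-0.007],0,1],[[0,0,-0.008],0,1],[[0,0,-0.008],0,1],[[0,0,-0.008],0,1],[[0,0,-0.008],0,1],[[0,0,-0.008],0,1],[[0,0,-0.005],0,1]]'
python3 -m handwheel '[[[0,0,-0.003],0,1],[[0,0,-0.001],0,1],[[0,0,0],0,1],[[0,0,0],0,1],[[0,0,0],0,1],[[0,0,0],0,1]]'
python3 st.py
```

```text
time_s: 17.65
eef_pos: [0.5931, 0.0243, 0.2858]
orientation: [-3.8, 89.9, -179.4]
contact_force: [-0.5, -0.1, -3.9]
opening: 0.0098
time_s: 18.45
eef_pos: [0.6499, 0.0287, 0.2863]
orientation: [-53.6, 90.0, 130.8]
contact_force: [-0.4, 0.4, -3.9]
opening: 0.0095
time_s: 19.05
eef_pos: [0.653, 0.0289, 0.2867]
orientation: [120.9, 90.0, -54.7]
contact_force: [-0.4, 0.1, -3.6]
opening: 0.0095
[0.653  0.0289 0.2867] yaw 4.42 vs hung n,t,z mm -0.9 0.3 26.0 [-0.4  0.1 -3.6]
```

```bash
python3 -m handwheel '[[[0.004,0,-0.0009],0,1],[[0.006,0,0],0,1],[[0.006,0,0],0,1],[[0.004,0,0],0,1],[[0.003,0,0],0,1],[[0.001,0,0],0,1],[[0,0,0],0,1],[[0,0,0],0,1]]'
python3 st.py
python3 -m handwheel '[[[0.001,0,0],0,1],[[0.001,0,0],0,1],[[0,0,0],0,1],[[0,0,0],0,1],[[0,0,0],0,1]]'
python3 st.py
```

```text
time_s: 19.85
eef_pos: [0.6541, 0.0291, 0.2628]
orientation: [-178.8, 90.0, 5.6]
contact_force: [-0.1, 0.3, -4.1]
opening: 0.0098
[0.6541 0.0291 0.2628] yaw 4.42 vs hung n,t,z mm 0.2 0.4 2.1 [-0.1  0.3 -4.1]
time_s: 20.35
eef_pos: [0.654, 0.0291, 0.2607]
orientation: [149.0, 90.0, -26.6]
contact_force: [0.5, -0.6, -3.6]
opening: 0.0095
[0.654  0.0291 0.2607] yaw 4.42 vs hung n,t,z mm 0.1 0.4 -0.0 [ 0.5 -0.6 -3.6]
```

```bash
python3 -m handwheel '[[[0.001,0,0],0,1],[[0,0,0],0,1],[[0,0,0],0,1],[[0,0,0],0,1]]'
python3 st.py
python3 -m handwheel '[[[0.001,0,0],0,1],[[0,0,0],0,1],[[0,0,0],0,1],[[0,0,0],0,1]]'
python3 st.py
```

```text
time_s: 20.75
eef_pos: [0.6541, 0.0291, 0.2603]
orientation: [167.1, 90.0, -8.5]
contact_force: [-0.6, 0.1, 2.8]
opening: 0.0096
[0.6541 0.0291 0.2603] yaw 4.41 vs hung n,t,z mm 0.3 0.3 -0.4 [-0.6  0.1  2.8]
time_s: 21.15
eef_pos: [0.6543, 0.0291, 0.2602]
orientation: [165.3, 89.9, -10.3]
contact_force: [-4.0, -0.7, 7.5]
opening: 0.0101
[0.6543 0.0291 0.2602] yaw 4.42 vs hung n,t,z mm 0.4 0.4 -0.5 [-4.  -0.7  7.5]
```

The hook took load on the bar at the hung height (z −0.4 mm, force reversed to +2.8 N, then +7.5 N). Relax 1 mm and open gently.

```bash
python3 -m handwheel '[[[-0.001,0,0],0,1],[[0,0,0],0,1],[[0,0,0],0,1],[[0,0,0],0,0.85],[[0,0,0],0,0.8],[[0,0,0],0,0.7],[[0,0,0],0,0.6],[[0,0,0],0,0.5]]' 20
python3 -m handwheel '[[[0,0,0],0,0.4],[[0,0,0],0,0.2],[[0,0,0],0,0],[[0,0,0],0,0],[[0,0,0],0,0]]'
python3 st.py
python3 - <<'E'
from h import *
w=grab('wrist');s=grab('scene')
c=np.zeros((480,800,3),np.uint8)
c[:300,:400]=cv2.resize(w['image'],(400,300))
c[:400,400:]=cv2.resize(s['image'][200:330,230:360],(400,400),interpolation=cv2.INTER_CUBIC)
cv2.imwrite('pics/m6.png',c[:,:,::-1])
h=cv2.cvtColor(w['image'],cv2.COLOR_RGB2HSV)
m=cv2.inRange(h,(8,170,110),(19,255,255));k,_=cv2.findContours(m,3,1);x,y,ww,H=cv2.boundingRect(max(k,key=cv2.contourArea));print(x,y,ww,H,onz(w,x+ww/2,y+H,.3))
E
```

```text
time_s: 21.95
eef_pos: [0.6539, 0.0291, 0.2593]
orientation: [-7.3, 90.0, 177.1]
contact_force: [0.4, 0.4, -0.5]
opening: 0.0403
time_s: 22.45
eef_pos: [0.654, 0.029, 0.2596]
orientation: [71.6, 90.0, -104.0]
contact_force: [-0.2, -0.1, 0.1]
opening: 0.0802
[0.654  0.029  0.2596] yaw 4.42 vs hung n,t,z mm 0.1 0.3 -1.1 [-0.2 -0.1  0.1]
302 260 31 132 [0.63901896 0.02671496 0.3       ]
```

Released with zero force, and the tab is where it was before (edge x 0.639 against 0.637). Retract straight up and take the last look.

```bash
python3 -m handwheel '[[[0,0,0],0,0],[[-0.01,0,0],0,0],[[-0.03,0,0],0,0],[[-0.03,0,0],0,0],[[-0.03,0,0],0,0],[[-0.03,0,0],0,0],[[-0.03,0,0],0,0],[[-0.02,0,0],0,0]]'
python3 -m handwheel '[[[0,0,0],0,0],[[0,0,0],0,0],[[0,0,0],0,0],[[0,0,0],0,0],[[0,0,0],0,0],[[0,0,0],0,0],[[0,0,0],0,0],[[0,0,0],0,0]]'
python3 - <<'E'
from h import *
w=grab('wrist');s=grab('scene')
c=np.zeros((400,800,3),np.uint8)
c[:300,:400]=cv2.resize(w['image'],(400,300))
c[:,400:]=cv2.resize(s['image'][200:330,230:360],(400,400),interpolation=cv2.INTER_CUBIC)
cv2.imwrite('pics/m7.png',c[:,:,::-1])
s2=grab('scene');d=np.abs(s2['image'].astype(int)-s['image']);print('motion',d[200:330,230:360].max(),(d[200:330,230:360].max(2)>40).sum())
E
python3 st.py
```

```text
time_s: 23.35
eef_pos: [0.6542, 0.0293, 0.4432]
orientation: [-179.4, 89.8, 5.0]
contact_force: [0.5, 0.9, 0.8]
opening: 0.0917
time_s: 24.15
eef_pos: [0.654, 0.0291, 0.4395]
orientation: [-1.3, 90.0, -176.9]
contact_force: [-0.6, 0.6, -0.2]
opening: 0.0919
motion 17 0
[0.654  0.0291 0.4396] yaw 4.42 vs hung n,t,z mm 0.1 0.4 178.9 [-0.4  0.5  0.2]
```

View pics/m7.png

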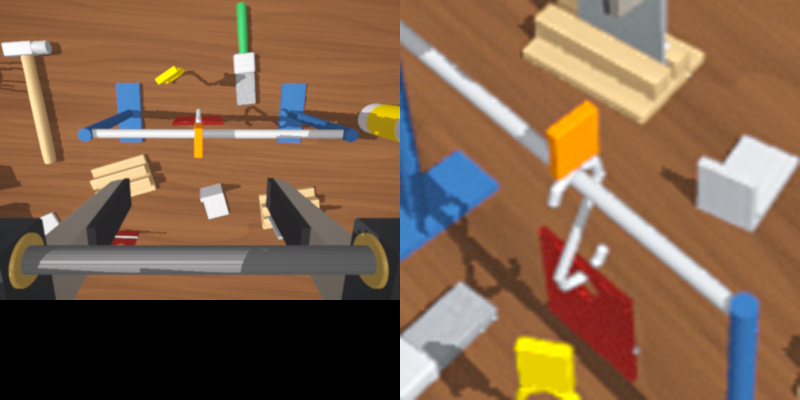

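The hook sits on the bar with its tab at (575,140). The plate hangs free below on the bow at (570,285), and two frames show no motion. The other items are in place.

```bash
python3 -c "
from workcell import robot
print(robot.close_job())"
```

```text
the job is handed in; nothing more can be done
None
```

I took the S-hook off the rail by its orange tab, passed its lower end through the red plate's hole without measurable contact, and lifted the plate out. I then hung the hook back at its old place on the bar, released it and backed the arm away. The job was handed in at about 24 s of the 61 s.

- **Seating:** the load went onto the bar 0.4 mm below the height where I first gripped the hook. After release the force read zero, and the tab's edge was within 2 mm of where it started.
- **Last pictures:** the plate hangs free below the bow, and two frames showed no motion. The other items in view look unmoved, judged by eye rather than measured.
- **Disagreements:** the first plate-height measurement read about 8 mm low. The scene camera placed the plate about 5 mm away from the wrist view. I used the wrist view and corrected the hook's height by 2 mm before inserting it.

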